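Reject a ring gauge through the counterweighted flap

TASK

The larger of the two setting rings on the granite plate has failed its check. Without picking it up, push it across the plate with the fingertips and in through the hinged flap of the red reject box until it drops down inside, then draw the fingers back so that the flap swings shut behind it. Leave the smaller ring and the two gauge blocks where they are on the plate.

Things in the scene. Friction and masses are not known exactly. Their poses are not given: they have to be found in the camera images.
- station: inspection station, fixed: grey granite plate 220 x 320 mm, its top 55 mm above the worktop, with a red sheet-metal reject box behind it. Origin on the worktop; x points from the plate to the box, y left, z up. The plate spans x -120 to 100, y +-160 mm; the box x 100 to 238, y +-50 mm (brass weights out to +-61 mm), roof at z 112 mm (clear window in a red frame)
- mouth (a point): middle of the box's mouth, at the height of the plate's top, straight below the lower edge of the shut flap; 101 mm along x from the station's origin, axes as the station's. The mouth is 94 mm wide. Two steel lead-in wings, 14 mm high, stand on the plate and flare from its sides (y +-49 mm) to points 35 mm nearer the robot at y +-73 mm
- bed_end (a point): end of the level steel bed that carries on behind the flap, 17 mm past the mouth point and 0.5 mm below the plate's top. From here a polished 45 degree ramp falls into the box: a ring whose centre has passed this point tips and slides down by itself
- tray (a point): middle of the box floor, on its polished steel surface, 13 mm above the worktop; the floor runs from x 158 to 235 mm of the station; axes as the station's
- flap (a joint): flap of the mouth: grey sheet metal, 90 mm wide, black lower edge; hung on a level axle 48 mm above the plate and 12 mm behind the mouth point, so it leans out to the plate. 0 = shut, up to 1.25 rad = swung in and up. Brass counterweights shut it within half a second; under 0.5 N opens it; a ring pushed on opens it and slides under. Upright fingers can follow to 6 mm past the mouth point, then meet the axle
- flap_edge (a point): middle of the flap's lower edge, about 2 mm above the plate when shut; moves with the flap
- big_ring: the failed setting ring: steel ring with black rim, 52 mm outside diameter, 12 mm high, about 0.15 kg, lying flat on the plate; origin at the centre of its underside, z up
- small_ring: the good setting ring: the same look, 34 mm outside diameter, 12 mm high, lying flat on the plate; origin at the centre of its underside. To be left alone
- block: steel gauge block 15 x 30 x 9 mm lying flat on the left rear corner of the plate; origin at the centre of its underside. To be left alone
- tall_block: steel gauge block 9 x 12 x 35 mm standing on end on the right rear corner of the plate; origin at the centre of its underside. To be left alone
Things that resemble listed ones, but are neither listed nor needed, are in the scene too. Several things have the shape of the big_ring; the one meant has the colours described above.

How it is judged:
By the outcome, as a careful person would: the job done as asked, in the order asked, and still so for the second after the job is handed in, with the robot touching nothing.
It also fails if it takes over 48 s, if anything falls off the work surface, if the arm or the gripper's body presses on something with over 40 N, if the wrist force passes 120 N, or if a joint passes its speed limit or range.

ROBOT

A 6-joint arm with a two-finger parallel gripper is mounted at the origin on a cart in front of the work surface, level with it; the furniture and walls round the work are solid. World frame = base frame: x ahead of the robot, y to its left, z up, the work surface at z = 0. Lengths are in m, angles in rad, forces in N, time in s.
With the tool pointing down it reaches from about 0.375 to 0.9 m from the base axis. Payload 3.1 kg.
Tool frame: the origin (TCP) lies midway between the tips of the shut fingers; the grasp point (between the pads) lies 19 mm behind it; z points along the fingers, y is the direction in which the jaws open and shut (so a half turn about z gives the same grasp; the last joint's range is limited). The gripper opens to 85 mm and grips with 20 to 120 N. Pads are 22 mm wide; open, the fingers measure 114 mm over their backs; the gripper's body (76 mm by 85 mm) begins 54 mm behind the grasp point. The pads swing forward as they close: fully open they stand 13 mm farther back than shut.
Start: joints at [0.988, 0.527, 1.433, -0, 1.181, -0.178], TCP at [0.246, 0.574, 0.231] pointing down, gripper open.
Joint ranges: [-3.08, 3.08], [-0.75, 2.2], [0.22, 2.44], [-1.43, 4.57], [0, 2.65], [-2.85, 2.85]. Speed limits (rad/s): [2.79, 2.79, 3.14, 3.14, 3.14, 3.14].

INTERFACE

Orientations are given as a unit quaternion [x, y, z, w].
In Python, from station import manip gives the robot as it stands. The module is installed in compiled form; this text tells all that it offers.
- The arm moves only by the tool drive_tool, never from a script. Its argument "deltas" is one flat list of numbers, 4 for each row, row after row: the shift along the tool's x, y, z in cm, then the turn about the tool's z in degrees. A call has 1 to 12 rows; each row is the pose to reach, as a shift and turn from the pose measured when the call began, along the tool's axes at that moment; what a row does not reach only later rows make up. A row lasts 1/10 s, in which the tool goes at most 50 mm and 8.59 degrees, less where a joint would pass 70% of its speed; a pose out of reach is approached as far as the arm can. A call with a gripper value outside its range is refused whole. "hand" is the finger opening in cm, from 0 to 8.54, set as the call begins (left out, the last holds). The fingers move at their own pace and stop on an object; "squeeze" is the grip in N (left out, the last holds). Time passes only in rows, so rows that repeat a pose let the fingers close. It gives the time, the measured TCP pose, the force and the opening at its end, in the units of the state.
- manip.sense(): the state, without advancing time (a new reading comes with each control period).
- manip.snapshot(name): name is "scene" or "top" or "wrist"; returns a dict with "frame" (480x640x3 uint8, red, green, blue), "depth" (480x640 float32, m along the optical axis (not along the pixel's ray), 0 where there is no reading), "fx", "fy", "cx", "cy" (pixels), "R" (3x3) and "t" (3): a world point X has camera coordinates R X + t. Camera axes: x right, y down, z forward; pixel columns grow to the right and rows downward; lengths in m; the calibration is good to about 2 mm. A picture is of the moment at which its call begins.
- manip.sign_off(): hands the job in, once; it reports no verdict.
The state is a dict: "t": time; "q": joint angles; "qd": joint speeds; "tau": joint torques, N m; "tcp_pos": TCP position; "tool_rot": TCP orientation; "force": force on the tool from outside, world axes, zero at the start; "ft_torque": the same for the moment, N m; "finger_gap": opening from 0.0 (shut) to 1.0 (fully open).
Only numpy, scipy, OpenCV 4.12 (cv2) and the standard library are available. Lean on these libraries where they do the work, as an engineer would, in place of code of your own. Each camera call takes 0.05 s, during which the arm holds its last target.

## Working session

There is one attempt and no reset: what is moved stays moved. The work goes in short steps, Python scripts to look and compute and a tool call to move; the robot and the scene stay as the last step left them, time stands still between calls to the robot, and variables do not carry over. Pictures are saved under pics/ and viewed, and the job is handed in when it is done.

Besides the shell and the picture viewer there is one more tool, called after "Call:" as name(argument=value, ...), one argument or row to a line, values as JSON. drive_tool: Moves the arm, as the interface text tells. Its arguments: {"type":"object","properties":{"deltas":{"type":"array"},"hand":{"type":"number"},"squeeze":{"type":"number"}},"required":["deltas"]}

```bash
mkdir -p pics; ls
cat > h.py <<'E'
import numpy as np, cv2
from station import manip
def snap(n,f):
    s=manip.snapshot(n); cv2.imwrite('pics/'+f,s['frame'][:,:,::-1]); np.savez('pics/'+f+'.npz',**s); return s
def load(f): return dict(np.load('pics/'+f+'.npz'))
def ray(s,u,v,z):
    d=s['R'].T@np.array([(u-s['cx'])/s['fx'],(v-s['cy'])/s['fy'],1.]); o=-s['R'].T@s['t']
    return o+d*(z-o[2])/d[2]
def dp(s,u,v):
    Z=s['depth'][int(v),int(u)]
    return s['R'].T@(np.array([(u-s['cx'])/s['fx']*Z,(v-s['cy'])/s['fy']*Z,Z])-s['t'])
def proj(s,X):
    c=s['R']@np.array(X)+s['t']; return c[0]/c[2]*s['fx']+s['cx'],c[1]/c[2]*s['fy']+s['cy']
E
python3 - <<'E'
from h import *
print(manip.sense())
snap('scene','s0.png'); snap('top','t0.png')
E
```

```text
pics
{'t': 0.0, 'q': array([ 9.87491082e-01,  5.28493829e-01,  1.43386085e+00,  3.17847358e-05,
        1.18142490e+00, -1.78541591e-01]), 'qd': array([ 0.00071749, -0.00020722,  0.00075338,  0.00026321,  0.00059839,
        0.00032033]), 'tau': array([-1.32936616e-04, -4.42356098e+01, -1.78024936e+01, -2.36850838e-04,
        8.43362999e-03, -1.71928127e-05]), 'tcp_pos': array([0.24572251, 0.57390785, 0.23032982]), 'tool_rot': array([ 2.01008919e-01,  9.79588801e-01, -1.00962419e-03, -4.20169099e-04]), 'force': array([-1.32973496,  0.45512868,  0.12331561]), 'ft_torque': array([ 0.00351777, -0.03963688,  0.01768087]), 'finger_gap': 1.001542986722502}
```

View pics/s0.png

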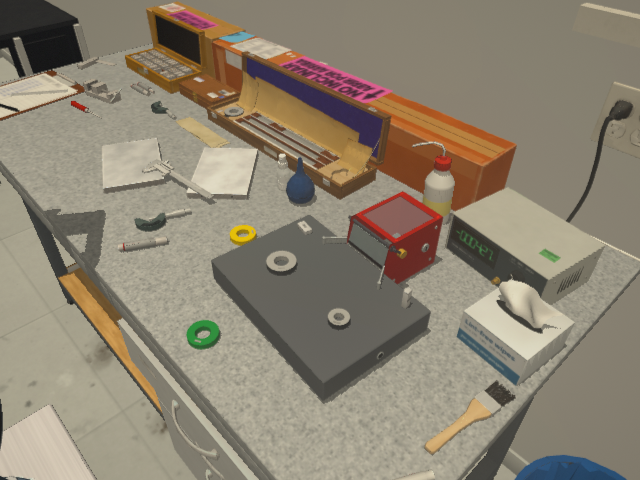

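View pics/t0.png

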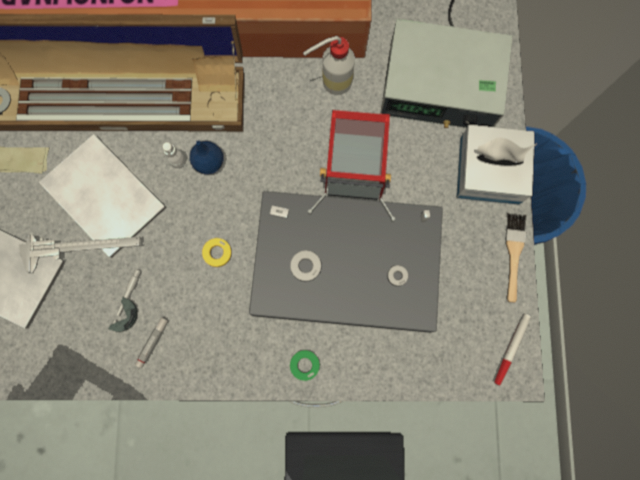

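Candidates in the top view are: the steel ring at (305,265) on the plate, the small steel ring at (398,275) on the plate, the yellow ring at (217,252) and the green ring at (305,365), both on the worktop. The steel ring at (305,265) fits: it is on the plate, has steel colours and is the larger. I'll measure it and confirm in a crop.

Run:
```python
from h import *
s=load('t0.png'); f=s['frame']; hsv=cv2.cvtColor(f,cv2.COLOR_RGB2HSV)
print('cam',-s['R'].T@s['t'], s['fx'])
# plate mask via depth height
H,W=s['depth'].shape
v,u=np.mgrid[:H,:W]; Z=s['depth']
P=np.stack([(u-s['cx'])/s['fx']*Z,(v-s['cy'])/s['fy']*Z,Z],-1)-s['t']; P=P@s['R']
np.save('pics/P.npy',P)
z=P[...,2]
m=((abs(z-0.055)<0.006)&(Z>0)).astype(np.uint8); m[:180]=0;m[340:]=0;m[:,:240]=0;m[:,450:]=0
m2=((f.max(-1)<100)).astype(np.uint8)*0
n,l,st,c=cv2.connectedComponentsWithStats(m); i=1+np.argmax(st[1:,4]); print(st[i])
mm=cv2.morphologyEx((l==i).astype(np.uint8),cv2.MORPH_CLOSE,np.ones((15,15)))
cs,_=cv2.findContours(mm,0,2); r=cv2.minAreaRect(max(cs,key=cv2.contourArea)); 
for p in cv2.boxPoints(r): print(p,ray(s,*p,0.055))
print('plate z',np.median(z[l==i]))
# bright things on the plate
g=f.max(-1); b=((g>120)&(cv2.dilate(mm,np.ones((3,3)))>0)).astype(np.uint8)
n,l,st,c=cv2.connectedComponentsWithStats(b)
for k in range(1,n):
    if st[k,4]>10:
        print(st[k],c[k],ray(s,*c[k],0.067), np.median(z[l==k]))
cv2.imwrite('pics/tc.png',cv2.resize(f[170:340,240:450,::-1],None,fx=3.6,fy=3.5,interpolation=cv2.INTER_CUBIC))
```

```text
cam [0.39551244 0.09569042 1.04985321] 583.523615982578
[  249   185   194   147 21692]
[248.53247 314.0391 ] [0.46779694 0.20383842 0.055     ]
[261.0727  178.88301] [0.70670013 0.18744741 0.055     ]
[448.3164  196.25613] [ 0.67599506 -0.1438468   0.055     ]
[435.77618 331.41223] [ 0.4396555  -0.11286828  0.055     ]
plate z 0.05467797646630643
[249 188  79 118 297] [283.40740741 218.05050505] [0.63248019 0.14624575 0.067     ] 0.000969541263474677
[380 199  64  37 206] [410.91747573 209.05339806] [ 0.64934912 -0.07500823  0.067     ] 0.051637872824364564
[269 205  20  13 192] [278.76041667 211.14583333] [0.64476223 0.15446787 0.067     ] 0.0628606102139846
[423 210   8   9  56] [426.58928571 213.66071429] [ 0.64121026 -0.10195897  0.067     ] 0.08887069835140034
[433 238   9  95 116] [438.89655172 284.0862069 ] [ 0.51848404 -0.11860261  0.067     ] -0.00018116261926366274
[289 250  32  31 223] [303.41704036 265.2690583 ] [0.54992747 0.11107998 0.067     ] 0.0654007686266407
[388 265  21  21 304] [397.99342105 274.97697368] [ 0.53380431 -0.04968428  0.067     ] 0.06614260762453092
[ 251  281   99   40 1889] [288.58284807 303.73901535] [0.48438945 0.13560878 0.067     ] 0.05451572238359203
[346 312   8   6  14] [349.42857143 314.5       ] [0.46671472 0.0334126  0.067     ] 0.054038573070668075
```

View pics/tc.png

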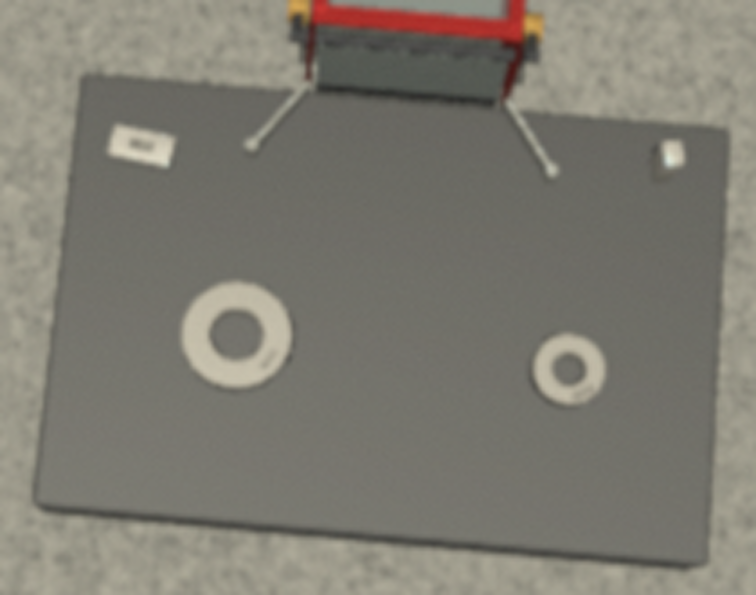

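The crop confirms it: the big steel ring is at crop (237,335), radius about 55 px, and the small one is at (569,369). Next I need the station's pose.

```bash
cat >> h.py <<'E'
def fitrig(A,B):
    A=np.array(A);B=np.array(B);a=A-A.mean(0);b=B-B.mean(0)
    th=np.arctan2((a[:,0]*b[:,1]-a[:,1]*b[:,0]).sum(),(a*b).sum())
    R=np.array([[np.cos(th),-np.sin(th)],[np.sin(th),np.cos(th)]]); t=B.mean(0)-R@A.mean(0)
    return th,R,t,(A@R.T+t-B)
E
python3 - <<'E'
from h import *
s=load('t0.png'); f=lambda x,y:(240+x/3.6-.36,170+y/3.5-.36)
pts=[((100,160),(82,75),.055),((100,-160),(728,128),.055),((-120,-160),(707,556),.055),((-120,160),(36,502),.055),
((66,73),(251,146),.069),((66,-73),(553,172),.069)]
W=[ray(s,*f(*p),z)[:2] for _,p,z in pts]
for n in (4,6):
    th,R,t,e=fitrig([np.array(a)/1e3 for a,_,_ in pts[:n]],W[:n]); print(th,t,(e*1e3).round(1))
for nm,p in (('big',(237,335)),('small',(569,369)),('block',(141,145)),):
    w=ray(s,*f(*p),.067)[:2]; print(nm,w,'st mm',R.T@(w-t)*1e3)
for nm,x in (('mouth',(.101,0)),('bedend',(.118,0))): print(nm,R@np.array(x)+t, np.linalg.norm(R@np.array(x)+t))
# black lower edge of flap
for p in ((318,92),(494,103)): print(R.T@(ray(s,*f(*p),.057)[:2]-t)*1e3)
E
```

```text
-0.08174344483984758 [0.57397875 0.03453471] [[ 2.4  1.2]
 [ 2.8 -1.4]
 [-3.2 -1.7]
 [-2.   1.8]]
-0.08236465225978969 [0.57330462 0.03445201] [[ 1.9  1.1]
 [ 2.  -1.5]
 [-4.  -1.7]
 [-2.6  1.8]
 [ 1.   0.4]
 [ 1.7 -0.1]]
big [0.54979278 0.10757591] st mm [-29.44815781  70.94165011]
small [ 0.53364567 -0.04917424] st mm [-32.6444414  -86.60556085]
block [0.64490061 0.15438965] st mm [ 61.48582142 125.42135282]
mouth [0.67396223 0.02614258] 0.6744690639116576
bedend [0.6909046  0.02474397] 0.6913475428055278
[98.77033314 42.58222957]
[100.46036002 -43.63325332]
```

```bash
cat >> h.py <<'E'
from scipy.spatial.transform import Rotation as Ro
TH=-0.0824; ST=np.array([.5725,.0345])
RS=np.array([[np.cos(TH),-np.sin(TH)],[np.sin(TH),np.cos(TH)]])
def s2w(x,y): return RS@np.array([x,y])/1e3+ST
def w2s(w): return RS.T@(np.array(w)[:2]-ST)*1e3
def plan(pos,push_deg):
    """delta in tool axes(cm) and turn (deg, +tool z) so that -tool x points at station heading push_deg"""
    q=manip.sense(); R=Ro.from_quat(q['tool_rot']).as_matrix()
    d=R.T@(np.array(pos)-q['tcp_pos'])*100
    cur=np.degrees(np.arctan2(-R[1,0],-R[0,0])); tgt=push_deg+np.degrees(TH)
    turn=-((tgt-cur+180)%360-180)
    print('tcp',q['tcp_pos'].round(4),'st',w2s(q['tcp_pos']).round(1),'yaw st',round(cur-np.degrees(TH),1),'F',q['force'].round(1),'gap',q['finger_gap'],'t',q['t'])
    print('delta cm',d.round(2),'turn',round(turn,1)); return d,turn
E
python3 - <<'E'
from h import *
s=load('s0.png'); f=s['frame']
g=f[235:290,250:310].min(-1)
m=np.zeros(f.shape[:2],np.uint8); m[240:285,255:305]=(g[5:50,5:55]>125)
n,l,st,c=cv2.connectedComponentsWithStats(m); i=1+np.argmax(st[1:,4])
cs,_=cv2.findContours((l==i).astype(np.uint8),0,2); e=cv2.fitEllipse(max(cs,key=cv2.contourArea)); print(e)
w=ray(s,*e[0],.067); print('big scene',w,w2s(w))
for u,v in ((308,217),(429,308),(324,386),(214,264)): print(w2s(ray(s,u,v,.055)).round(1))
print(w2s((.5498,.1076)))
st=w2s((.5498,.1076))/1; u=np.array([np.cos(np.radians(-50)),np.sin(np.radians(-50))])
p=s2w(*(st-u*44)); print(p, plan([*p,.16],-50))
w=snap('wrist','w0.png'); q=manip.sense(); print('wrist cam rel tcp in tool', Ro.from_quat(q['tool_rot']).as_matrix().T@(-w['R'].T@w['t']-q['tcp_pos']))
E
```

```text
((280.9058837890625, 260.41070556640625), (19.554035186767578, 29.15106964111328), 88.20081329345703)
big scene [0.54563703 0.10574707 0.067     ] [-32.63594152  68.79432631]
[ 87.7 149.4]
[  96.5 -155.4]
[-125.6 -165.1]
[-122.7  143.1]
[-28.63960585  70.98361062]
tcp [0.2457 0.574  0.2304] st [-370.1  510.7] yaw st -18.5 F [ 0.8  0.1 -1. ] gap 0.9988840302389216 t 0.1
delta cm [-42.57 -28.58   7.08] turn 31.5
[0.52438754 0.14351945] (array([-42.5681282 , -28.57537652,   7.08002482]), np.float64(31.526537196386613))
wrist cam rel tcp in tool [ 0.06896825  0.00016959 -0.14185824]
```

View pics/w0.png

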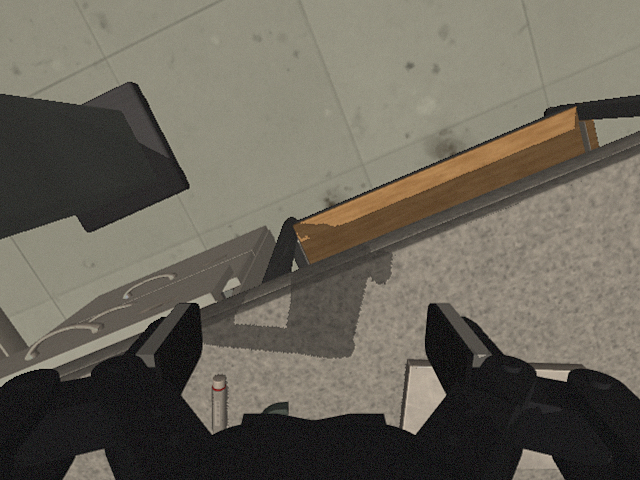

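Call:
drive_tool(
  deltas=[-4,-2.7,0.5,4,-8,-5.4,1,8,-12,-8,1.5,12,-16,-10.7,2,16,-20,-13.4,3,20,-24,-16.1,4,24,-28,-18.8,5,28,-32,-21.5,6,31.5,-36,-24.2,7,31.5,-39.5,-26.5,7,31.5,-42.6,-28.6,7,31.5,-42.6,-28.6,7,31.5],
  hand=3.0,
)

```text
t: 1.35
tcp_pos: [0.5283, 0.1394, 0.1608]
tool_rot: [0.462, 0.887, -0.0, 0.002]
force: [-0.3, 0.4, 0.4]
finger_gap: 0.351
```

Run:
```python
from h import *
st=np.array([-28.6,71]); u=np.array([np.cos(np.radians(-50)),np.sin(np.radians(-50))])
p=s2w(*(st-u*46)); plan([*p,.075],-50)
snap('scene','s1.png'); snap('top','t1.png')
s=load('s1.png'); cv2.imwrite('pics/s1c.png',cv2.resize(s['frame'][130:380,170:450,::-1],None,fx=2.8,fy=2.4))
w=snap('wrist','w1.png')
```

```text
tcp [0.5283 0.1394 0.1608] st [-52.7 100.9] yaw st -50.3 F [-0.3  0.4  0.4] gap 0.3510563925469756 t 1.35
delta cm [ 0.79 -0.09  8.58] turn -0.3
```

View pics/s1c.png

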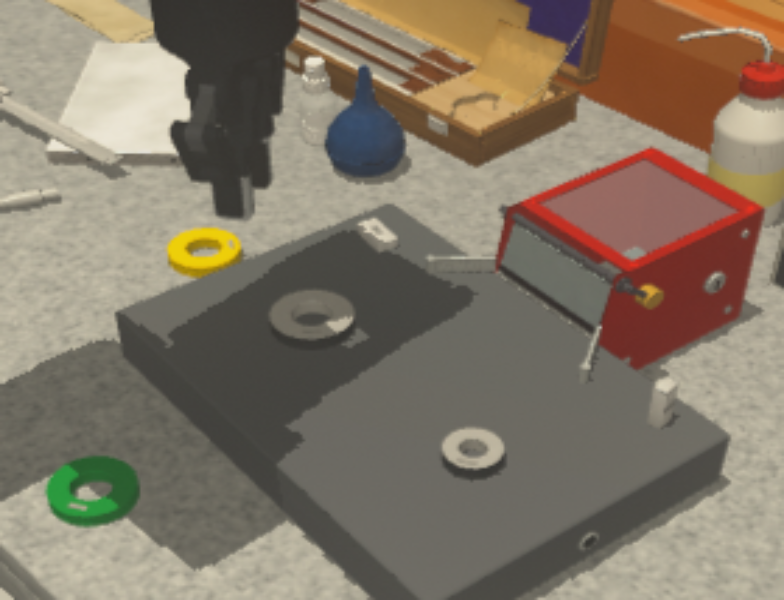

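View pics/w1.png

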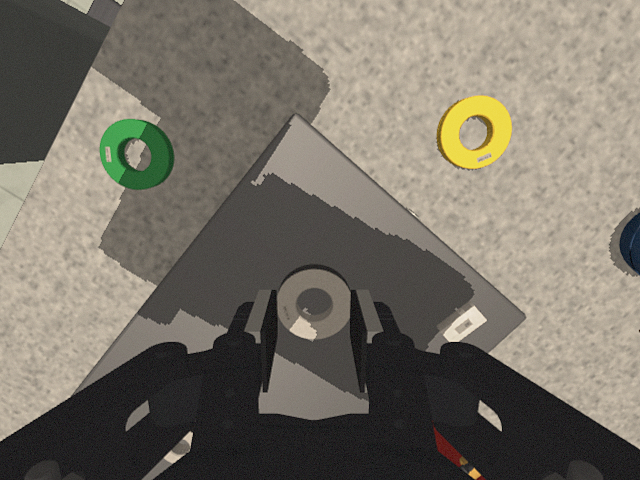

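Run:
```python
from h import *
s=load('w1.png')
for nm,u,v,z in (('ring',315,303,.067),('plate corner -120,160',295,114,.055),('corner 100,160',525,318,.055),('block?',466,324,.064)):
    w=ray(s,u,v,z); print(nm,w.round(4),w2s(w).round(1))
# fingertip nearest from wrist
for u,v in ((258,295),(370,295),(268,385),(362,385)): print(dp(s,u,v).round(4), (dp(s,u,v)-manip.sense()['tcp_pos']).round(4))
print(s['R'])
```

```text
ring [0.5482 0.111  0.067 ] [-30.5  74.2]
plate corner -120,160 [0.4674 0.2038 0.055 ] [-118.7  160. ]
corner 100,160 [0.682  0.1844 0.055 ] [ 96.8 158.4]
block? [0.6445 0.1577 0.064 ] [ 61.6 128.8]
[0.5011 0.1398 0.1702] [-0.0228 -0.0036  0.0096]
[0.5359 0.1643 0.1698] [0.0121 0.0208 0.0092]
[0.5183 0.126  0.1953] [-0.0056 -0.0175  0.0347]
[0.5425 0.145  0.1973] [0.0187 0.0016 0.0368]
[[ 0.81723948  0.57629296 -0.00246062]
 [ 0.55536529 -0.78640734  0.27043093]
 [ 0.15391239 -0.22237338 -0.96273623]]
```

Call:
drive_tool(
  deltas=[0.5,-0.1,2,0,1.1,-0.1,4.5,0,1.1,-0.1,7,0,1.1,-0.1,8.5,0,1.1,-0.1,8.5,0],
)

```text
t: 2.0
tcp_pos: [0.5135, 0.1531, 0.0737]
tool_rot: [0.459, 0.889, -0.003, -0.003]
force: [-0.3, 0.7, -0.1]
finger_gap: 0.354
```

Call:
drive_tool(
  deltas=[0,0,0.3,0,0,0,0.6,0,0,0,0.9,0,0,0,1.1,0],
)

```text
t: 2.4
tcp_pos: [0.5137, 0.1533, 0.0631]
tool_rot: [0.458, 0.889, -0.002, -0.003]
force: [0.8, 0.3, 0.5]
finger_gap: 0.349
```

Run:
```python
from h import *
plan([.51,.15,.06],-50)
s=snap('scene','s2.png')
cv2.imwrite('pics/s2c.png',cv2.resize(s['frame'][180:300,200:330,::-1],None,fx=6,fy=5,interpolation=cv2.INTER_CUBIC))
```

```text
tcp [0.5137 0.1533 0.0631] st [-68.4 113.5] yaw st -49.9 F [0.8 0.3 0.5] gap 0.34906635361446364 t 2.4
delta cm [-0.05 -0.49  0.31] turn 0.1
```

View pics/s2c.png

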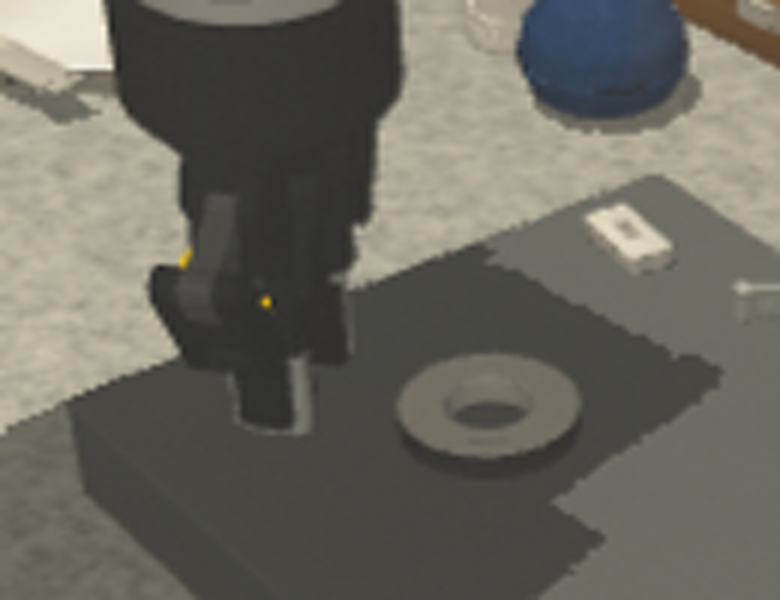

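Call:
drive_tool(
  deltas=[0,0.3,0.2,0,0,0.3,0.4,0,0,0.3,0.5,0,0,0.3,0.5,0],
)

```text
t: 2.85
tcp_pos: [0.5158, 0.1548, 0.0576]
tool_rot: [0.459, 0.889, -0.003, -0.003]
force: [-0.6, -0.3, -0.5]
finger_gap: 0.355
```

Run:
```python
from h import *
p=s2w(9.4,24.5); plan([*p,.059],-50)
```

```text
tcp [0.5158 0.1548 0.0576] st [-66.4 115.2] yaw st -49.9 F [-0.6 -0.3 -0.5] gap 0.354780106201314 t 2.85
delta cm [-11.83  -0.05  -0.19] turn 0.1
```

Call:
drive_tool(
  deltas=[-0.8,0,0,0,-1.6,0,0,0,-2.3,0,0,0,-3,0,0,0,-3.7,0,0,0,-4.4,0,0,0,-5.1,0,-0.05,0,-5.8,0,-0.05,0,-6.5,0,-0.05,0,-7.0,0,-0.05,0,-7.0,0,-0.05,0],
)

```text
t: 3.95
tcp_pos: [0.5571, 0.097, 0.0578]
tool_rot: [0.459, 0.888, -0.002, -0.003]
force: [-0.9, -0.6, 0.7]
finger_gap: 0.352
```

Run:
```python
from h import *
p=s2w(9.4,24.5); plan([*p,.059],-50)
s=snap('scene','s3.png')
cv2.imwrite('pics/s3c.png',cv2.resize(s['frame'][150:390,200:440,::-1],None,fx=3.2,fy=2.5,interpolation=cv2.INTER_CUBIC))
```

```text
tcp [0.5571 0.097  0.0578] st [-20.5  61.1] yaw st -49.9 F [-0.9 -0.6  0.7] gap 0.35157204625175403 t 3.95
delta cm [-4.72 -0.07 -0.13] turn 0.1
```

View pics/s3c.png

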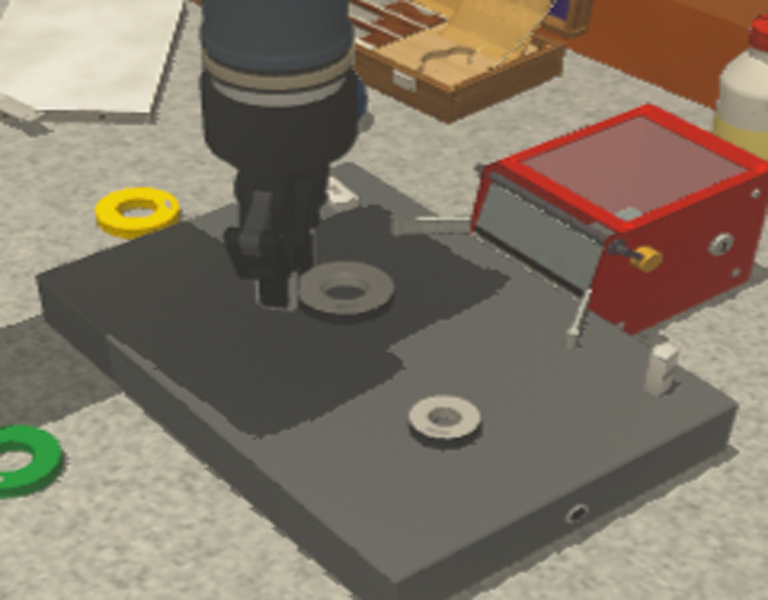

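The ring at crop (345,288) sits against the fingertips and moves with them, and everything else is untouched. I'll continue this push.

Call:
drive_tool(
  deltas=[-0.7,0,0,0,-1.4,0,0,0,-2.1,0,-0.05,0,-2.8,0,-0.05,0,-3.5,0,-0.05,0,-4.1,0,-0.1,0,-4.5,0,-0.1,0,-4.7,0,-0.1,0,-4.7,0,-0.1,0],
)

```text
t: 4.9
tcp_pos: [0.5842, 0.0587, 0.0587]
tool_rot: [0.459, 0.888, -0.002, -0.003]
force: [0.2, -0.1, 0.1]
finger_gap: 0.348
```

Call:
drive_tool(
  deltas=[1.0,0,0,0,2.5,0,-0.5,0,3.5,0,-3,0,3.5,0,-5.5,0,3.5,0,-6,0],
)

```text
t: 5.4
tcp_pos: [0.565, 0.089, 0.1215]
tool_rot: [0.458, 0.889, -0.001, -0.001]
force: [1.1, -1.5, 0.3]
finger_gap: 0.35
```

Run:
```python
from h import *
plan([*s2w(-20,0),.12],0)
s=snap('scene','s4.png'); t=snap('top','t4.png'); w=snap('wrist','w4.png')
cv2.imwrite('pics/t4c.png',cv2.resize(t['frame'][100:340,240:450,::-1],None,fx=2.5,fy=2.5,interpolation=cv2.INTER_CUBIC))
cv2.imwrite('pics/s4c.png',cv2.resize(s['frame'][150:390,200:440,::-1],None,fx=3,fy=2.5,interpolation=cv2.INTER_CUBIC))
```

```text
tcp [0.565  0.089  0.1215] st [-11.9  53.7] yaw st -49.8 F [ 1.1 -1.5  0.3] gap 0.35040544533932755 t 5.4
delta cm [-3.58 -4.08  0.17] turn -49.8
```

View pics/t4c.png

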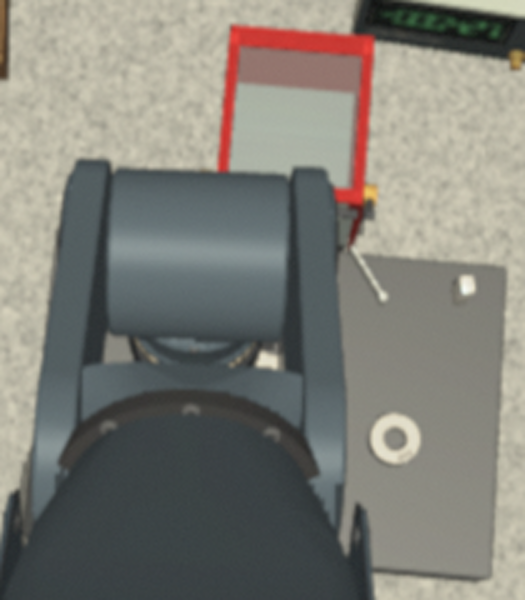

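View pics/s4c.png

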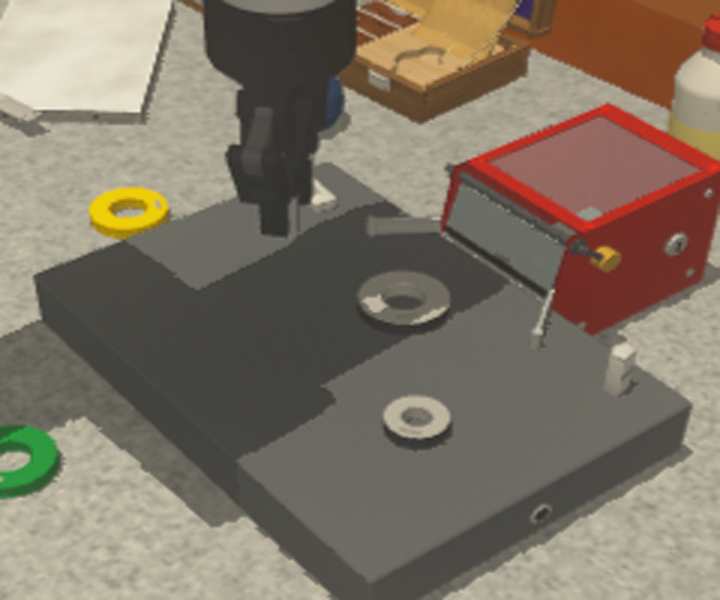

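View pics/w4.png

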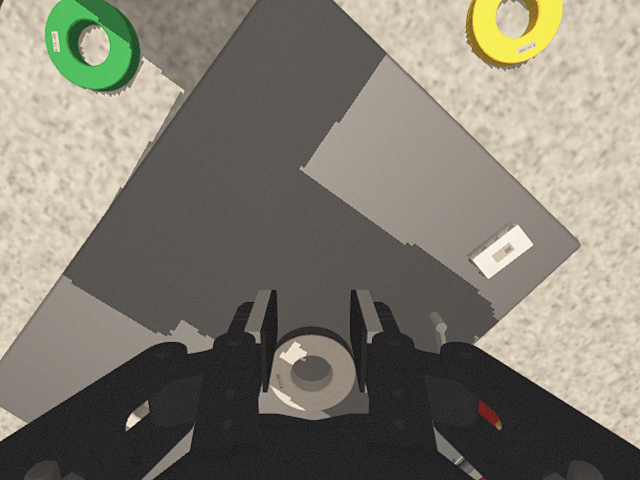

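Run:
```python
from h import *
s=load('w4.png')
for nm,u,v,z in (('ring outer',315,369,.067),('inner hole',313,369,.066),('wingtip L (66,73)',436,316,.069),('corner 100,160',579,244,.055)):
    w=ray(s,u,v,z); print(nm,w.round(4),w2s(w).round(1))
c=load('s4.png'); w=ray(c,334.7,269.3,.067); print('scene',w2s(w))
for nm,u,v in (('wingR(66,-73)',200+538/3,150+333/2.5),('wingL(66,73)',200+370/3,150+221/2.5)): print(nm,w2s(ray(c,u,v,.069)))
plan([*s2w(-15,0),.12],0)
```

```text
ring outer [0.6018 0.0374 0.067 ] [29.   5.3]
inner hole [0.6012 0.0362 0.066 ] [28.5  4. ]
wingtip L (66,73) [0.6364 0.1058 0.069 ] [57.8 76.3]
corner 100,160 [0.6812 0.1845 0.055 ] [ 96.  158.5]
scene [26.40003625 -4.69422374]
wingR(66,-73) [ 61.69577487 -76.12923399]
wingL(66,73) [60.36595063 68.25295159]
tcp [0.5639 0.0881 0.1189] st [-13.   52.7] yaw st -49.9 F [ 0.7 -0.2 -1. ] gap 0.3505322034931474 t 5.55
delta cm [-3.9  -3.55 -0.1 ] turn -49.9
```

Call:
drive_tool(
  deltas=[-0.5,-0.5,0,-8,-1.1,-1.1,0,-16,-1.8,-1.7,0,-24,-2.5,-2.3,0,-32,-3.2,-2.9,0,-40,-3.9,-3.5,0,-47,-3.9,-3.5,0,-49.9,-3.9,-3.5,0,-49.9,-3.9,-3.5,0,-49.9],
)

```text
t: 6.45
tcp_pos: [0.5572, 0.0361, 0.118]
tool_rot: [0.042, 0.999, -0.001, -0.005]
force: [0.7, -0.1, 0.3]
finger_gap: 0.353
```

Run:
```python
from h import *
w=snap('wrist','w5.png')
plan([*s2w(-15,0),.058],0)
```

```text
tcp [0.5574 0.0362 0.1182] st [-15.2   0.4] yaw st -0.0 F [-0.3 -0.3  0. ] gap 0.3494065006095582 t 6.5
delta cm [-0.08 -0.03  6.02] turn -0.0
```

View pics/w5.png

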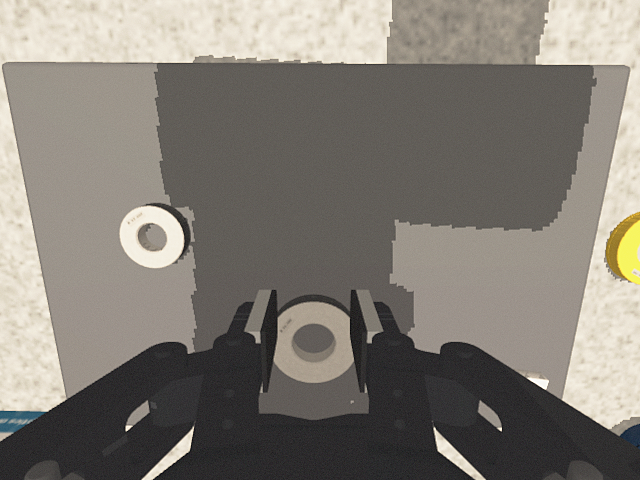

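Run:
```python
from h import *
s=load('w5.png')
for nm,u,v,z in (('ring',315,341,.067),('small',154,237,.067),('corner -120,-160',3,64,.055),('corner -120,160',629,67,.055)):
    w=ray(s,u,v,z); print(nm,w.round(4),w2s(w).round(1))
```

```text
ring [0.6002 0.0338 0.067 ] [27.7  1.6]
small [ 0.5319 -0.0463  0.067 ] [-33.8 -83.9]
corner -120,-160 [ 0.4399 -0.11    0.055 ] [-120.2 -154.9]
corner -120,160 [0.4674 0.2026 0.055 ] [-118.6  158.9]
```

Call:
drive_tool(
  deltas=[0,0,1.5,0,0,0,3.2,0,0,0,4.8,0,0,0,5.6,0,0,0,5.9,0,0,0,5.9,0],
)

```text
t: 7.1
tcp_pos: [0.5568, 0.0362, 0.059]
tool_rot: [0.041, 0.999, -0.001, -0.005]
force: [-0.2, -0.4, -0.6]
finger_gap: 0.354
```

Run:
```python
from h import *
plan([*s2w(88,0),.059],0)
s=snap('scene','s6.png')
cv2.imwrite('pics/s6c.png',cv2.resize(s['frame'][180:340,260:460,::-1],None,fx=3.8,fy=3.6,interpolation=cv2.INTER_CUBIC))
```

```text
tcp [0.5568 0.0362 0.059 ] st [-15.8   0.4] yaw st -0.0 F [-0.2 -0.4 -0.6] gap 0.353620766110237 t 7.1
delta cm [-10.38  -0.04  -0.1 ] turn -0.0
```

View pics/s6c.png

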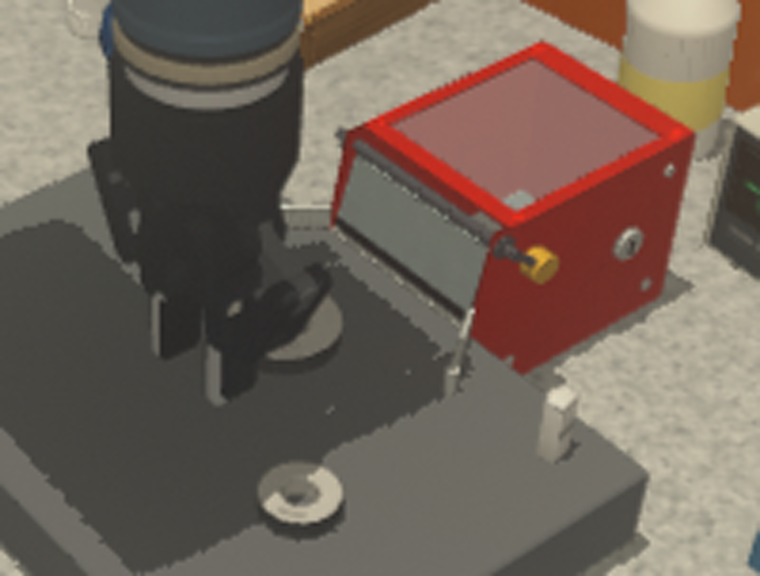

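Call:
drive_tool(
  deltas=[-0.7,0,0,0,-1.4,0,0,0,-2.0,0,0,0,-2.6,0,0,0,-3.2,0,-0.05,0,-3.8,0,-0.05,0,-4.4,0,-0.05,0,-5.0,0,-0.05,0,-5.6,0,-0.05,0,-6.2,0,-0.05,0,-6.8,0,-0.05,0,-7.0,0,-0.05,0],
)

```text
t: 8.35
tcp_pos: [0.6278, 0.0302, 0.0594]
tool_rot: [0.041, 0.999, -0.001, -0.004]
force: [-2.4, -0.3, 1.1]
finger_gap: 0.358
```

Run:
```python
from h import *
s=snap('scene','s7.png')
plan([*s2w(88,0),.059],0)
cv2.imwrite('pics/s7c.png',cv2.resize(s['frame'][180:340,260:460,::-1],None,fx=3.8,fy=3.6,interpolation=cv2.INTER_CUBIC))
```

```text
tcp [0.6279 0.0302 0.0594] st [55.5  0.3] yaw st -0.0 F [-0.2 -0.4  1.2] gap 0.3497248269891936 t 8.4
delta cm [-3.25 -0.03  0.01] turn -0.0
```

View pics/s7c.png

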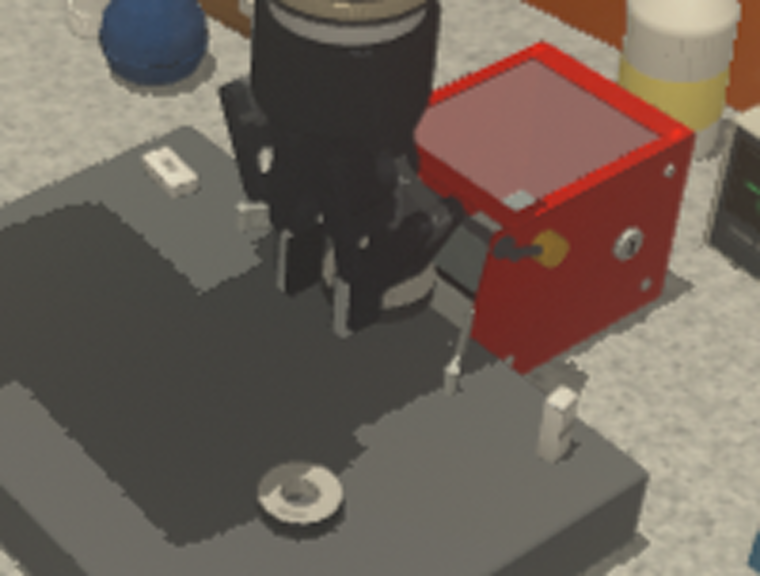

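The ring is in front of the flap, between the wings, and still held centrally by both fingers. I'll push it on slowly.

Call:
drive_tool(
  deltas=[-0.4,0,0,0,-0.8,0,0,0,-1.2,0,0,0,-1.6,0,0,0,-2.0,0,0,0,-2.4,0,0,0,-2.7,0,0,0,-2.7,0,0,0],
)

```text
t: 9.2
tcp_pos: [0.6561, 0.0278, 0.0593]
tool_rot: [0.041, 0.999, -0.001, -0.003]
force: [-0.1, -0.4, 0.2]
finger_gap: 0.349
```

Run:
```python
from h import *
s=snap('scene','s8.png'); t=snap('top','t8.png')
plan([*s2w(88,0),.059],0)
cv2.imwrite('pics/s8c.png',cv2.resize(s['frame'][180:340,260:460,::-1],None,fx=3.8,fy=3.6,interpolation=cv2.INTER_CUBIC))
cv2.imwrite('pics/t8c.png',cv2.resize(t['frame'][90:230,290:430,::-1],None,fx=4,fy=4,interpolation=cv2.INTER_CUBIC))
```

```text
tcp [0.6554 0.0279 0.0592] st [83.2  0.2] yaw st -0.0 F [-0.7  0.4 -0.1] gap 0.35392995814510775 t 9.3
delta cm [-0.48 -0.02  0.01] turn -0.0
```

View pics/s8c.png

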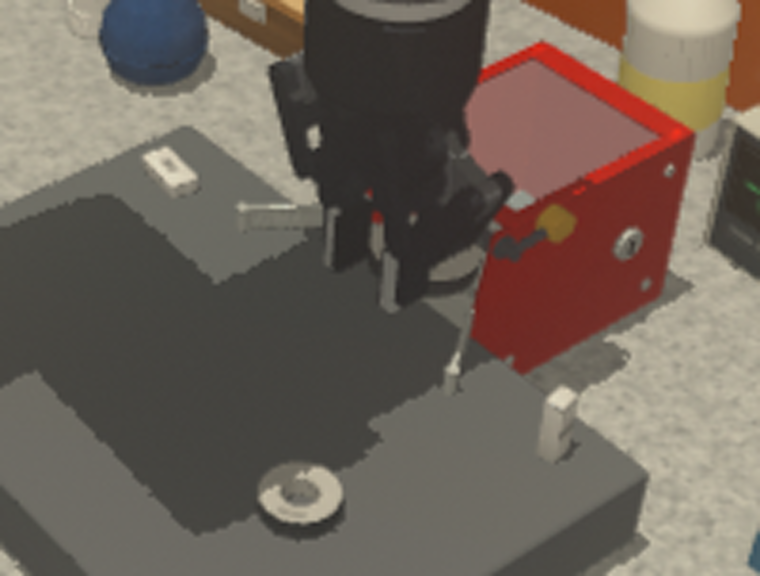

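View pics/t8c.png

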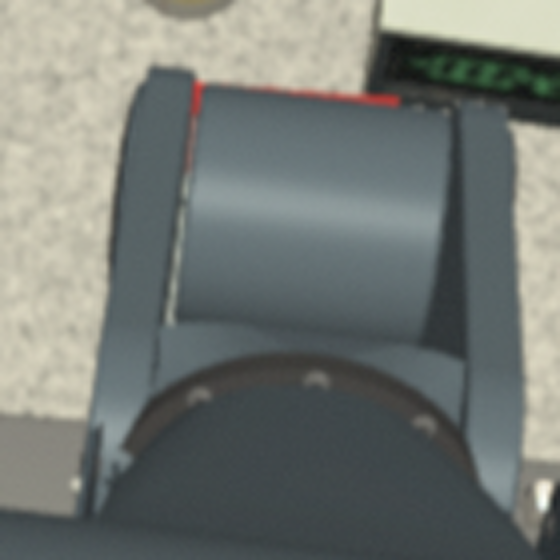

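Call:
drive_tool(
  deltas=[-0.2,0,0,0,-0.4,0,0,0,-0.6,0,0,0,-0.6,0,0,0],
)

```text
t: 9.7
tcp_pos: [0.6617, 0.0273, 0.0591]
tool_rot: [0.041, 0.999, -0.001, -0.003]
force: [-0.2, -0.0, 0.5]
finger_gap: 0.351
```

Run:
```python
from h import *
s=snap('scene','s9.png')
plan([*s2w(91,0),.059],0)
cv2.imwrite('pics/s9c.png',cv2.resize(s['frame'][190:290,320:450,::-1],None,fx=6,fy=6,interpolation=cv2.INTER_CUBIC))
```

```text
tcp [0.6615 0.0274 0.0591] st [89.3  0.2] yaw st -0.0 F [-0.4 -0.5  0.3] gap 0.3542030691181804 t 9.75
delta cm [-0.17 -0.02  0.01] turn -0.0
```

View pics/s9c.png

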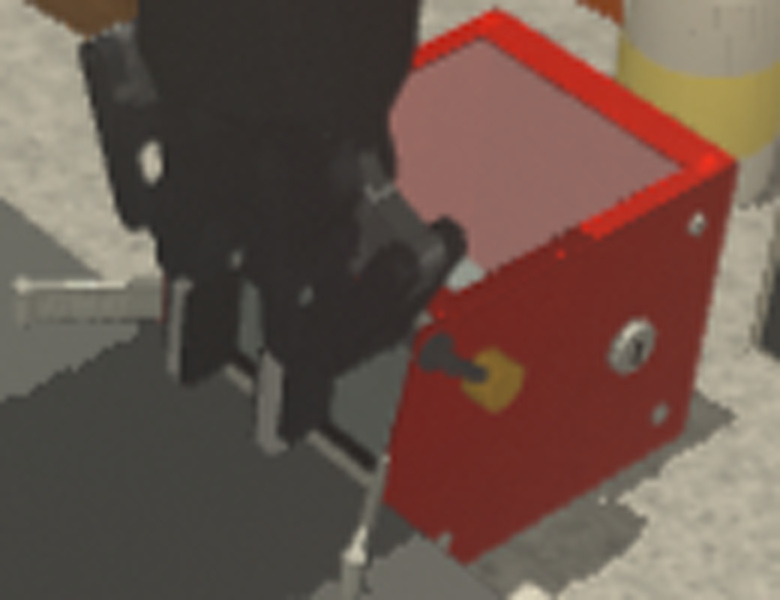

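The flap's grey sheet and black lower edge (crop (345,445)) are showing again and the ring is gone from the mouth, so it seems to have dropped. I'll draw back and verify.

Call:
drive_tool(
  deltas=[0.5,0,0,0,1.5,0,0,0,3,0,0,0,5,0,-0.5,0,7.5,0,-3,0,10,0,-6,0,13,0,-9,0,16,0,-11,0,18,0,-12,0,19,0,-12,0,19,0,-12,0],
)

```text
t: 10.85
tcp_pos: [0.471, 0.0437, 0.1802]
tool_rot: [0.041, 0.999, -0.001, -0.004]
force: [-0.0, -0.3, -0.9]
finger_gap: 0.351
```

Run:
```python
from h import *
s=snap('scene','s10.png'); t=snap('top','t10.png')
plan([*s2w(-150,200),.18],0)
cv2.imwrite('pics/s10c.png',cv2.resize(s['frame'][170:370,200:460,::-1],None,fx=3,fy=3,interpolation=cv2.INTER_CUBIC))
cv2.imwrite('pics/t10c.png',cv2.resize(t['frame'][90:340,240:450,::-1],None,fx=2.4,fy=2.4,interpolation=cv2.INTER_CUBIC))
```

```text
tcp [0.4734 0.0432 0.1798] st [-99.5   0.5] yaw st -0.0 F [-0.1 -0.   0.1] gap 0.35085518602184385 t 10.95
delta cm [ 5.06 19.95 -0.04] turn -0.0
```

View pics/s10c.png

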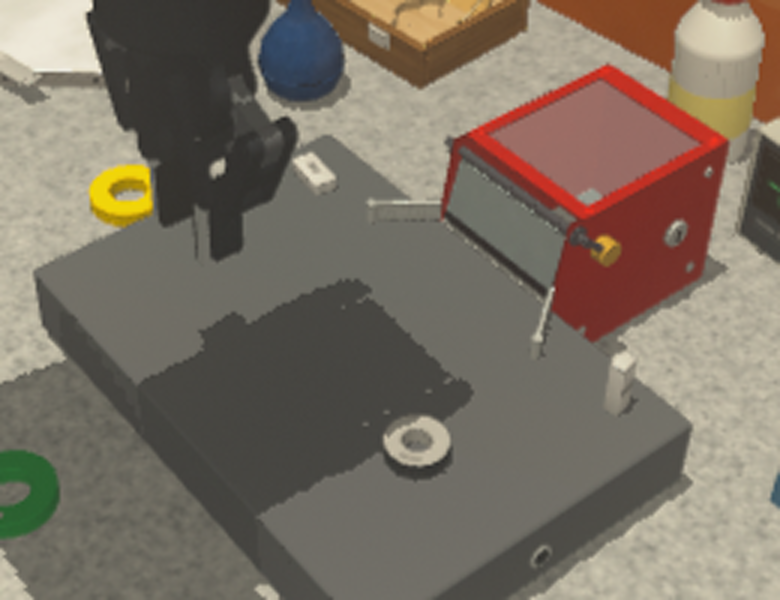

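View pics/t10c.png

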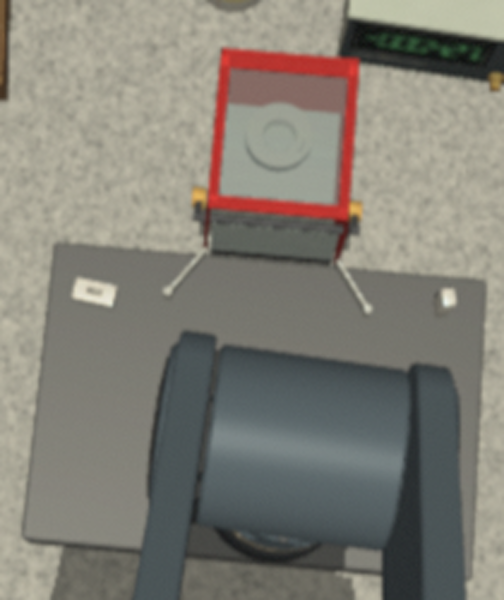

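Run:
```python
from h import *
t=load('t10.png'); w=ray(t,240+279/2.4,90+136/2.4,.025); print('ring in tray st',w2s(w).round(1))
for p in ((215,255),(335,263)): print('flap edge',w2s(ray(t,240+p[0]/2.4,90+p[1]/2.4,.057)).round(1))
a=load('t0.png')['frame'].astype(int); b=t['frame'].astype(int)
def cen(f,x0,x1,y0,y1,th=140):
    m=f[y0:y1,x0:x1].min(-1)>th; v,u=np.nonzero(m); return (u.mean()+x0).round(2),(v.mean()+y0).round(2),m.sum()
for bx in ((268,292,203,220),(421,433,207,220)): print(cen(a,*bx),cen(b,*bx))
a=load('s0.png')['frame'];b=load('s10.png')['frame']
for bx in ((325,355,305,330),(398,414,282,310)): print(cen(a,*bx),cen(b,*bx))
q=manip.sense(); print(q['t'],abs(q['qd']).max(),q['force'])
```

```text
ring in tray st [207.2  -2. ]
flap edge [99.2 39.7]
flap edge [100.7 -48.4]
(np.float64(278.83), np.float64(211.28), np.int64(144)) (np.float64(278.81), np.float64(211.22), np.int64(163))
(np.float64(426.28), np.float64(213.69), np.int64(39)) (np.float64(426.5), np.float64(213.5), np.int64(44))
(np.float64(338.68), np.float64(315.37), np.int64(158)) (np.float64(339.56), np.float64(317.23), np.int64(176))
(np.float64(408.93), np.float64(289.2), np.int64(56)) (np.float64(409.33), np.float64(288.2), np.int64(97))
10.95 0.021151896370291797 [-0.06607844 -0.03340382  0.14736517]
```

Run:
```python
from h import *
for n in ('s0.png','s10.png'):
    f=load(n)['frame']; m=np.zeros((480,640),np.uint8); m[303:332,322:356]=f[303:332,322:356].min(-1)>105
    cs,_=cv2.findContours(m,0,2); print(cv2.fitEllipse(cv2.convexHull(max(cs,key=cv2.contourArea))))
manip.sign_off()
```

```text
((338.4357604980469, 316.1199035644531), (16.977157592773438, 21.7789306640625), 92.6260986328125)
((339.0649108886719, 316.72894287109375), (15.674827575683594, 22.311643600463867), 83.796142578125)
the job is handed in; nothing more can be done
```

The big steel ring is down inside the reject box. I pushed it across the plate with the fingertips in two pushes, never gripping or lifting it. The second push took it through the flap. I then drew the fingers back and handed the job in at about 11 s.

**Last checks:**
- **Ring:** it can be seen through the roof window, lying on the box floor at station x of about 207 mm, y of about -2 mm. The floor runs from 158 to 235 mm.
- **Flap:** it is shut, with its lower edge measured at x of about 100 mm against the 101 mm given.
- **Gauge blocks:** both are within about 0.3 px of where they were in the top view. In the scene view the standing block read about 1 px off.
- **Small ring:** a first brightness check suggested a shift of about 2 px. A follow-up outline fit gave under 1 px, so I put it down to changed shadows. The gripper never went near it.
- **Arm:** it is clear of everything, and the force readings at the end of each move were at most about 3 N.

**Disagreement:** the three cameras differed by 3–5 mm on station positions, and by up to about 8 mm on one wing tip. I used the top view for the station's position and watched the measured force during the last steps into the mouth.

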